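# Set the ratchet to tighten and clamp the fork tube

### The job

The chrome fork tube lies loose in the blue bench clamp, and the ratchet wrench that sits on the clamp's screw is set to loosen. Flip the wrench's red lever over to tighten, then work the handle clockwise (seen from above) in as many strokes as it needs until the clamp grips the tube snugly: stop when turning takes a push of about 15 N at the middle of the black grip (25 N would crush the thin tube). Leave the lever set to tighten, let go, and leave the other things on the bench alone.

Things in the scene. Friction and masses are not known exactly. Their poses are not given: they have to be found in the camera images.
- clamp: Blue clamp base, bolted down, 180 x 190 x 20 mm. Origin: on the vertical screw axis, at bench height. +x: middle direction of the wrench handle; the tube lies on the -x side. Two dark stop posts (14 mm thick, top 136 mm above the bench), 100 mm from the screw axis and 0.98 rad either side of +x, limit the handle's swing.
- pad: Black rubber pad, 28 mm across, 12 mm thick, on a spring plunger under the red clamp arm, over the tube's middle, 55 mm from the screw axis. Origin: centre of its underside. It starts about 0.8 to 2.2 mm above the tube. Tightening lowers the arm 2 mm per radian of screw; after the pad touches, its spring is squeezed and the screw turns ever harder. The screw stays where it is left.
- tube: Chrome fork tube, 40 mm across and 170 mm long, lying loose in two V rests. Origin: centre of its underside (20 mm below its axis), x along the tube. Its top is 75 mm above the bench.
- wrench (a joint): Swing of the handle about the screw axis, rad: 0 = along the clamp's +x, grows anticlockwise seen from above; stops at -0.8 and 0.8. Lever at tighten: clockwise strokes (falling angle) turn the screw, anticlockwise ones click freely back; up to 0.4 rad of play before it bites. Lever at loosen: the reverse.
- lever (a joint): Angle of the red pawl lever on the handle, rad, grows anticlockwise from above: about +0.4 = loosen (start; tab on the handle's left, seen from the screw looking out along the handle), about -0.4 = tighten (tab on the right). Sprung over centre: pushed past 0 it snaps across. It may rest at only 0.23 or -0.23 until the next click. Pushing its tab takes about 2 N.
- lever_tab (a point): Centre of the lever's red upright tab: 12 mm long, 8 mm thick (across the handle), top 169 mm above the bench; the lever's flat part is 148 mm high, the steel head below 142 mm. The tab is 28 mm from the lever's pivot, which lies on the handle's line 46 mm from the screw axis; it moves about 22 mm sideways from end to end.
- head_top (a point): Centre of the top of the round steel wrench head (72 mm across), on the screw axis, 142 mm above the bench.
- grip (a point): Middle of the wrench's black grip: a level round bar 22 mm thick, 80 mm long along the handle, axis 129 mm above the bench, 150 mm from the screw axis; free all round. The push felt here while moving (it sinks when you stop): about 2 N to swing back freely, 6 to 7 N to turn the screw before the pad touches, then some 9 N more per further radian of screw.
- tub: White-lidded jar with a blue label, 72 mm across, 85 mm high, origin at the centre of its underside. Leave alone.
- bowl: Small green bowl, 90 mm across, 40 mm high. Leave alone.
- spanner: Open spanner, 180 mm long, lying flat. Leave alone.
- can: White bottle with a yellow label, 52 mm across, 110 mm high, origin at the centre of its underside. Leave alone.
Things that resemble listed ones, but are neither listed nor needed, are in the scene too. Several things have the shape of the tube; the one meant has the colours described above.

How it is judged:
On the way, in this order (a step that is already met when the one before it is completed fails the run):
1. the lever is flipped to tighten (value of joint lever below -0.12 rad), for 0.2 s.
2. the screw is driven until the pad bears on the tube (contact force between pad and tube above 5 N), for 0.2 s.
At the end, for the whole second after the job is handed in: The pad presses on the tube with 8.5 to 24 N (reached with about 11 to 21 N of push at the middle of the grip), the tube lies at rest within 12 mm of where it was, the lever is still set to tighten and the robot has let go (contact force between pad and tube between 8.5 and 24 N and value of joint lever below -0.12 rad and linear speed of tube below 0.02 m/s and distance of tube from where it was at the start of the episode below 0.012 m); the robot touches nothing.
It fails at once if the tube is crushed: the pad presses on it with more than 33 N (contact force between pad and tube above 33 N).
It fails at once if the jar, bowl, spanner or bottle is moved by more than 30 mm (distance of any of tub, bowl, spanner, can from where it was at the start of the episode above 0.03 m).
It also fails if it takes over 61 s, if anything falls off the work surface, if the arm or the gripper's body presses on something with over 40 N, if the wrist force passes 120 N, or if a joint passes its speed limit or range.

### The arm

A 6-joint arm with a two-finger parallel gripper is mounted at the origin on the work surface. World frame = base frame: x ahead of the robot, y to its left, z up, the work surface at z = 0. Lengths are in m, angles in rad, forces in N, time in s.
With the tool pointing down it reaches from about 0.325 to 0.925 m from the base axis. Payload 3.1 kg.
Tool frame: the origin (TCP) lies on the centre line of the jaws, within the pads' length; the fingertips stand tcp_to_tips ahead of it and the grasp point (between the pads) lies 2 mm behind it (tcp_to_tips is the distance from the TCP to the fingertips, in m); x points along the fingers, y is the direction in which the jaws open and shut, and the axes are right-handed (so a half turn about x gives the same grasp; the last joint's range is limited). The gripper opens to 85 mm and grips with 20 to 120 N. Pads are 22 mm wide; open, the fingers measure 114 mm over their backs; the gripper's body (76 mm by 85 mm) begins 54 mm behind the grasp point. The pads swing forward as they close: fully open they stand 13 mm farther back than shut.
Start: joints at [-1.285, 0.217, 1.613, -0, 1.311, -0.112], TCP at [0.242, -0.576, 0.248] pointing down, gripper open.
Joint ranges: [-2.75, 2.75], [-0.78, 2.1], [0.31, 2.55], [-1.13, 4.27], [0.13, 2.63], [-2.58, 2.58]. Speed limits (rad/s): [2.79, 2.79, 3.14, 3.14, 3.14, 3.14].

### API

Orientations are given as a rotation vector (axis times angle).
In Python, from workcell import * gives the robot as it stands. The module is installed in compiled form; this text tells all that it offers.
- The arm moves only by the shell command python3 -m pendant 'ROWS' [OPENING]. ROWS is JSON, a list of rows, each an object with "delta_pos": the shift along the tool's x, y, z in cm, a list of three; "yaw": the turn about the tool's x in rad. In form: [{"delta_pos": [dx, dy, dz], "yaw": yaw}, ...]. A call has 1 to 12 rows; each row is the pose to reach, as a shift and turn from the pose commanded when the call began, along the tool's axes at that moment; what a row does not reach only later rows make up. A row lasts 1/12 s, in which the tool goes at most 41.7 mm and 7.16 degrees, less where a joint would pass 70% of its speed; a pose out of reach is approached as far as the arm can. A call with a gripper value outside its range is refused whole. OPENING is the finger opening in cm, from 0 to 8.54, set as the call begins (- or left out, the last holds). The fingers move at their own pace and stop on an object; the grip force is fixed at half the most. Time passes only in rows, so rows that repeat a pose let the fingers close. It gives the time, the measured TCP pose, the force and the opening at its end, in the units of the state.
- read_state(): the state, without advancing time (a new reading comes with each control period).
- grab_frame(name): name is "scene" or "top" or "wrist"; returns (picture, depth): 420x560x3 uint8, red, green, blue; 420x560 float32, m along the optical axis (not along the pixel's ray), 0 where there is no reading.
- calibration(name): a dict with "mtx" (3x3 intrinsics, pixels), "cam_to_world" (4x4, takes a point from camera to world coordinates). Camera axes: x right, y down, z forward; pixel columns grow to the right and rows downward; lengths in m; the calibration is good to about 2 mm. The wrist camera is an equidistant fisheye: a pixel r from the principal point sees the ray r / f radians off the axis. A picture is of the moment at which its call begins: read the wrist's pose just before it. calibration takes no time and is no camera call; for the wrist camera it gives the pose at the moment of the call.
- sign_off(): hands the job in, once; it reports no verdict.
Trained networks look in the newest picture that a camera, given by its name, has taken for a name from the list of things; names that differ only in an ending like _2 or _b are one class to them, and where a whole thing is asked for, a point or a joint stands for the part that bears it (a point fixed in the world has none). Each returns a list of dicts, best first, with "score" (0 to 1); they miss things now and then, are a little off and sometimes report something else, mostly with a low value. They report only what shows in the picture. A call takes as long as a camera call. They do not tell look-alikes from the thing itself.
- cut_out(camera, target): "mask" (420x560 bool, what is visible of it) and "centre" ([column, row] in pixels, amid what is visible of it).
The state is a dict: "clock": time; "qpos": joint angles; "dq": joint speeds; "joint_torque": joint torques, N m; "eef_pos": TCP position; "tool_rot": TCP orientation; "contact_force": force on the tool from outside, world axes, zero at the start; "ft_torque": the same for the moment, N m; "gripper_width": finger opening in m.
Only numpy, scipy, OpenCV 4.12 (cv2) and the standard library are available. Lean on these libraries where they do the work, as an engineer would, in place of code of your own. Each camera call takes 0.05 s, during which the arm holds its last target. There are 200 camera calls.

## Working session

There is one attempt and no reset: what is moved stays moved. The work goes in short steps, Python scripts to look and compute and a shell command to move; the robot and the scene stay as the last step left them, time stands still between calls to the robot, and variables do not carry over. Pictures are saved under pics/ and viewed, about 8 in all and at most 12, crops included, and the job is handed in when it is done.

```bash
mkdir -p pics; cat > h.py <<'E'
from workcell import *
import numpy as np, cv2
from scipy.spatial.transform import Rotation as R
def world(name, depth, px):
    c=calibration(name);K=np.array(c["mtx"]);T=np.array(c["cam_to_world"])
    px=np.atleast_2d(px).astype(int);d=depth[px[:,1],px[:,0]]
    p=np.c_[(px[:,0]-K[0,2])/K[0,0]*d,(px[:,1]-K[1,2])/K[1,1]*d,d]
    return p@T[:3,:3].T+T[:3,3]
def cloud(name,depth):
    v,u=np.indices(depth.shape);return world(name,depth,np.c_[u.ravel(),v.ravel()]).reshape(*depth.shape,3)
def save(n,im,s=1): cv2.imwrite("pics/"+n,cv2.resize(im[...,::-1],None,fx=s,fy=s,interpolation=cv2.INTER_CUBIC))
def st():
    s=read_state();print(round(s["clock"],2),np.round(s["eef_pos"],4),np.round(s["tool_rot"],3),"F",np.round(s["contact_force"],1),"w",round(s["gripper_width"],4));return s
E
python3 - <<'E'
from h import *
s=st();print(R.from_rotvec(s["tool_rot"]).as_matrix().round(3))
a,da=grab_frame("top");b,db=grab_frame("scene")
np.savez("f.npz",a=a,da=da,b=b,db=db)
save("s1.png",np.vstack([a,b]),0.71)
save("top.png",a,1.4)
for n,d in(("top",da),("scene",db)):
  for t in("clamp","wrench","lever","lever_tab","head_top","grip","tube","pad"):
    r=cut_out(n,t)[:2]
    for q in r:
      m=q["mask"]; P=cloud(n,d)[m&(d>0)]
      print(n,t,round(q["score"],2),np.round(q["centre"]),m.sum(),np.median(P,0).round(3) if len(P) else "")
E
```

```text
0.0 [ 0.2419 -0.5754  0.247 ] [ 2.004  0.406 -2.004] F [-0.   0.4 -0.3] w 0.0852
[[-0.001  0.387 -0.922]
 [ 0.002 -0.922 -0.387]
 [-1.    -0.002 -0.   ]]
top clamp 0.96 [273. 214.] 5659 [0.555 0.015 0.022]
top wrench 0.83 [262. 203.] 1760 [0.569 0.033 0.14 ]
top wrench 0.67 [420. 165.] 1087 [ 0.684 -0.335  0.018]
top lever 0.66 [258. 202.] 130 [0.566 0.053 0.147]
top lever_tab 0.66 [256. 203.] 134 [0.565 0.054 0.147]
top head_top 0.81 [267. 205.] 1709 [0.568 0.033 0.14 ]
top grip 0.97 [270. 202.] 1683 [0.568 0.031 0.14 ]
top tube 0.87 [351. 327.] 1328 [ 0.304 -0.173  0.036]
top tube 0.84 [317. 116.] 1136 [ 0.809 -0.083  0.035]
scene clamp 0.67 [288. 221.] 3971 [0.581 0.012 0.023]
scene wrench 0.58 [300. 206.] 1186 [0.577 0.04  0.14 ]
scene lever_tab 0.65 [302. 200.] 103 [0.567 0.059 0.146]
scene head_top 0.76 [295. 204.] 1117 [0.578 0.037 0.14 ]
scene head_top 0.73 [302. 200.] 78 [0.568 0.062 0.147]
scene tube 0.92 [264. 314.] 1139 [ 0.827 -0.083  0.036]
scene tube 0.88 [261. 228.] 537 [ 0.59  -0.052  0.07 ]
```

View pics/top.png

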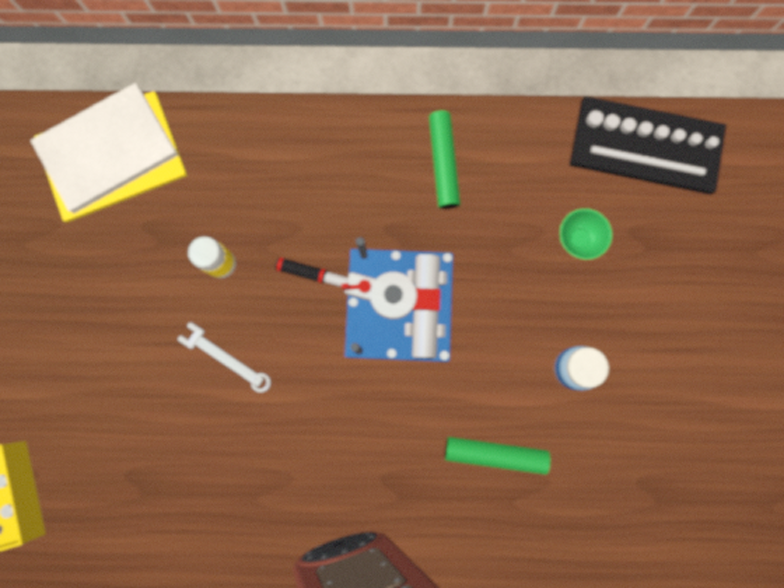

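View pics/s1.png

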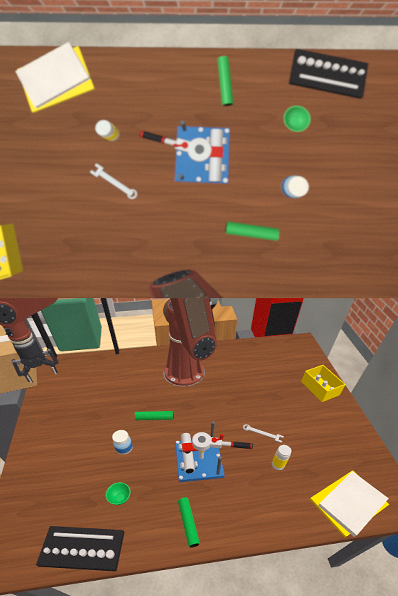

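```bash
python3 - <<'E'
from h import *
f=np.load("f.npz");a,da,b,db=[f[k] for k in("a","da","b","db")]
save("c1.png",np.hstack([a[160:270,180:335],b[160:270,240:395]]),2.5)
for n,im,d in(("top",a,da),("scene",b,db)):
  C=cloud(n,d);hsv=cv2.cvtColor(im,cv2.COLOR_RGB2HSV);z=C[...,2]
  near=(np.hypot(C[...,0]-.57,C[...,1]-.05)<.22)&(d>0)
  def rep(nm,m):
    P=C[m&near]; 
    if len(P): print(n,nm,len(P),P.mean(0).round(4),P.min(0).round(3),P.max(0).round(3))
    return P
  H,S,V=hsv[...,0],hsv[...,1],hsv[...,2]
  P=rep("head",(z>.134)&(z<.146)&(S<60)&(abs(C[...,1]-.0)<.05))
  P=rep("blackgrip",(V<80)&(z>.1)&(z<.15)&(C[...,1]>.1))
  if len(P): print(np.linalg.svd(P-P.mean(0))[2][0])
  rep("redlever",((H<8)|(H>172))&(S>120)&(z>.135)&(C[...,1]<.1)&(C[...,1]>.02))
  rep("redtab",((H<8)|(H>172))&(S>120)&(z>.155)&(C[...,1]<.1)&(C[...,1]>.02))
  rep("pillar",(V<110)&(z>.06)&(z<.15)&(C[...,1]<.1)&(S<120))
  m=((H>100)&(H<125)&(S>120)&near&(z<.035)).astype(np.uint8)
  P=C[m>0];r=cv2.minAreaRect((P[:,:2]*1000).astype(np.float32));print(n,"base",r,P[:,2].mean())
  P=rep("tube",(S<60)&(z>.06)&(z<.085)&(C[...,1]<-.02))
  if len(P): print(np.linalg.svd(P[:,:2]-P[:,:2].mean(0))[2][0])
E
```

```text
top head 879 [0.5554 0.005  0.1412] [ 0.52  -0.032  0.135] [0.59  0.049 0.146]
top blackgrip 224 [0.5928 0.147  0.1369] [0.578 0.119 0.129] [0.607 0.175 0.143]
[-0.25519952 -0.96688752 -0.001312  ]
top redlever 79 [0.5657 0.0557 0.1509] [0.56  0.04  0.142] [0.574 0.079 0.169]
top redtab 19 [0.5628 0.0742 0.1651] [0.56  0.069 0.157] [0.565 0.079 0.169]
top pillar 47 [0.5962 0.0542 0.107 ] [0.468 0.049 0.063] [0.64  0.061 0.138]
top base ((554.9619140625, -8.085304260253906), (175.54769897460938, 186.71018981933594), 88.23919677734375) 0.019088176129514783
top tube 921 [ 0.5428 -0.0512  0.0703] [ 0.462 -0.073  0.06 ] [ 0.633 -0.032  0.078]
[-0.99962001  0.02756511]
scene head 509 [0.5601 0.0063 0.1411] [ 0.521 -0.031  0.134] [0.592 0.049 0.146]
scene blackgrip 191 [0.5978 0.1479 0.1351] [0.579 0.11  0.123] [0.612 0.187 0.142]
[0.26287793 0.96476013 0.0115358 ]
scene redlever 89 [0.5667 0.0622 0.1518] [0.556 0.04  0.142] [0.577 0.083 0.169]
scene redtab 26 [0.5665 0.0764 0.1641] [0.56  0.071 0.155] [0.571 0.082 0.169]
scene pillar 187 [0.5665 0.0356 0.0996] [ 0.473 -0.066  0.061] [0.649 0.068 0.147]
scene base ((557.6981201171875, -5.243766784667969), (178.1849365234375, 188.8229522705078), 88.30780792236328) 0.018855296120092388
scene tube 515 [ 0.5614 -0.0506  0.0704] [ 0.461 -0.071  0.06 ] [ 0.636 -0.029  0.084]
[ 0.99962778 -0.02728204]
```

View pics/c1.png

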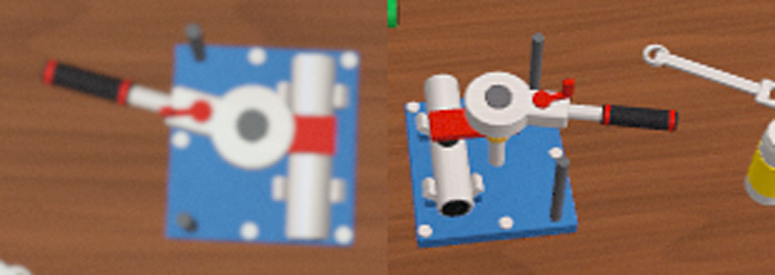

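```bash
cat >> h.py <<'E'
S=np.array([.556,.003]);A0=1.543
def go(x,y,z,yang):
    "delta in cm along tool axes and yaw to reach TCP xyz with tool-y heading yang"
    s=st();M=R.from_rotvec(s["tool_rot"]).as_matrix()
    d=M.T@(np.array([x,y,z])-s["eef_pos"])*100
    print("delta",d.round(2),"yaw",round(float(np.arctan2(M[1,1],M[0,1])-yang),3))
E
python3 - <<'E'
from h import *
import workcell
print(tcp_to_tips, [k for k in dir(workcell) if k[0]!='_'])
f=np.load("f.npz")
for t in("can","spanner","tub","bowl"):
  for n,i in(("top","da"),("scene","db")):
    grab_frame(n)
    for q in cut_out(n,t)[:1]:
      P=cloud(n,f[i])[q["mask"]];print(n,t,round(q["score"],2),P.min(0).round(3),P.max(0).round(3))
go(.5645,.0755,.23,-.263)
E
```

```text
0.017 ['IKError', 'calibration', 'cut_out', 'grab_frame', 'read_state', 'sign_off', 'tcp_to_tips']
top can 0.79 [ 0.419 -0.005 -0.002] [0.65  0.332 1.127]
scene can 0.77 [ 0.542 -0.113 -0.002] [1.178 0.385 0.994]
top spanner 0.94 [ 0.408 -0.005 -0.006] [0.518 0.371 1.127]
scene spanner 0.86 [ 0.407  0.22  -0.004] [0.518 0.37  0.011]
top tub 0.91 [ 0.413 -0.368 -0.001] [ 0.488 -0.005  1.127]
scene tub 0.83 [ 0.414 -0.351 -0.004] [ 1.178 -0.113  0.994]
top bowl 0.76 [ 0.419 -0.385 -0.004] [ 0.723 -0.005  1.127]
scene bowl 0.56 [ 0.636 -0.379 -0.003] [ 1.178 -0.113  0.994]
1.7 [ 0.2422 -0.5762  0.2483] [ 2.003  0.404 -2.003] F [-0.  -0.4 -0.2] w 0.0855
delta [  1.83 -47.59 -54.96] yaw -0.91
```

```bash
python3 -m pendant '[{"delta_pos":[0,-4,-4.5],"yaw":0},{"delta_pos":[0,-23,-27],"yaw":-0.45},{"delta_pos":[0,-23,-27],"yaw":-0.45},{"delta_pos":[0,-23,-27],"yaw":-0.45},{"delta_pos":[0,-23,-27],"yaw":-0.45},{"delta_pos":[0,-23,-27],"yaw":-0.45},{"delta_pos":[0,-23,-27],"yaw":-0.45},{"delta_pos":[0,-23,-27],"yaw":-0.45},{"delta_pos":[0,-23,-27],"yaw":-0.45},{"delta_pos":[0,-23,-27],"yaw":-0.45},{"delta_pos":[0,-35,-41],"yaw":-0.91},{"delta_pos":[0,-35,-41],"yaw":-0.91}]' 5.0
python3 -c "
from h import *
go(.5645,.0755,.22,-.263)"
```

```text
clock: 2.7
eef_pos: [0.4394, -0.186, 0.2488]
tool_rot: [1.547, 0.946, -1.547]
contact_force: [1.2, -1.0, 0.5]
gripper_width: 0.05
2.7 [ 0.4394 -0.186   0.2488] [ 1.547  0.946 -1.547] F [ 1.2 -1.   0.5] w 0.05
delta [  2.85  -0.73 -28.98] yaw -0.208
```

```bash
python3 -m pendant '[{"delta_pos":[0,-0.7,-28.5],"yaw":-0.2},{"delta_pos":[0,-0.7,-28.5],"yaw":-0.2},{"delta_pos":[0,-0.7,-28.5],"yaw":-0.2},{"delta_pos":[0,-0.7,-28.5],"yaw":-0.2},{"delta_pos":[0,-0.7,-28.5],"yaw":-0.2},{"delta_pos":[0,-0.7,-28.5],"yaw":-0.2},{"delta_pos":[0,-0.7,-28.5],"yaw":-0.2},{"delta_pos":[0,-0.7,-28.5],"yaw":-0.2},{"delta_pos":[0,-0.7,-28.5],"yaw":-0.2},{"delta_pos":[0,-0.7,-28.5],"yaw":-0.2}]' >/dev/null
python3 - <<'E'
from h import *
go(.5645,.0755,.172,-.263)
w,d=grab_frame("wrist");save("w1.png",w)
E
```

```text
3.53 [0.5627 0.0709 0.248 ] [ 1.406  1.067 -1.409] F [-0.4 -0.8 -0.3] w 0.0499
delta [ 7.6   0.05 -0.5 ] yaw -0.01
```

View pics/w1.png

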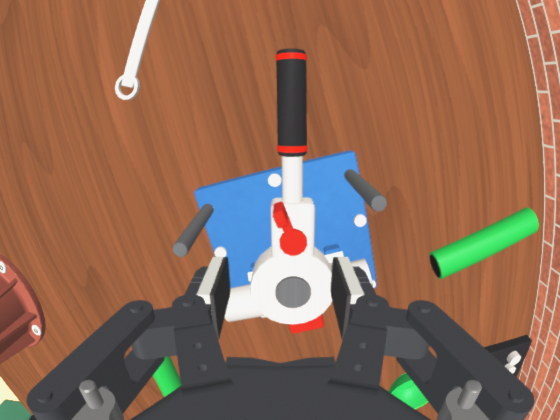

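```bash
python3 -m pendant '[{"delta_pos":[4,0,-0.5],"yaw":0},{"delta_pos":[7.6,0,-0.5],"yaw":0},{"delta_pos":[7.7,0,-0.5],"yaw":0},{"delta_pos":[7.7,0,-0.5],"yaw":0},{"delta_pos":[7.7,1,-0.5],"yaw":0},{"delta_pos":[7.7,2,-0.5],"yaw":0},{"delta_pos":[7.7,2.6,-0.5],"yaw":0},{"delta_pos":[7.7,3.0,-0.5],"yaw":0},{"delta_pos":[7.7,3.3,-0.5],"yaw":0},{"delta_pos":[7.7,3.6,-0.5],"yaw":0},{"delta_pos":[7.7,3.8,-0.5],"yaw":0},{"delta_pos":[7.7,3.8,-0.5],"yaw":0}]'
python3 - <<'E'
from h import *
w,d=grab_frame("wrist");save("w2.png",w)
E
```

```text
clock: 4.58
eef_pos: [0.6006, 0.0665, 0.1714]
tool_rot: [1.407, 1.069, -1.408]
contact_force: [-1.6, 1.3, 1.9]
gripper_width: 0.05
```

View pics/w2.png

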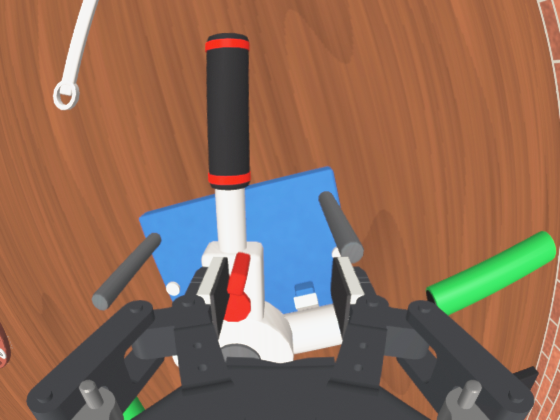

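```bash
python3 -m pendant '[{"delta_pos":[0,0.2,0],"yaw":0},{"delta_pos":[0,0.5,0],"yaw":0},{"delta_pos":[0,0.6,0],"yaw":0},{"delta_pos":[0,0.6,0],"yaw":0},{"delta_pos":[0,-1.5,0],"yaw":0},{"delta_pos":[-4,-1.5,0],"yaw":0},{"delta_pos":[-6,-1.5,0],"yaw":0},{"delta_pos":[-6,-1.5,0],"yaw":0}]'
python3 - <<'E'
from h import *
w,d=grab_frame("wrist");save("w3.png",w[100:380,120:440],1.5)
f,df=grab_frame("top")
C=cloud("top",df);hsv=cv2.cvtColor(f,cv2.COLOR_RGB2HSV)
m=(hsv[...,2]<80)&(C[...,2]>.115)&(C[...,2]<.15)&(C[...,1]>.12)&(C[...,1]<.19)&(abs(C[...,0]-.59)<.06)
P=C[m];print(len(P),P.mean(0) if len(P) else "")
E
```

```text
clock: 5.3
eef_pos: [0.5901, 0.0704, 0.2369]
tool_rot: [1.414, 1.059, -1.397]
contact_force: [1.1, -0.5, 0.5]
gripper_width: 0.05
179 [0.60877013 0.14695623 0.13702974]
```

View pics/w3.png

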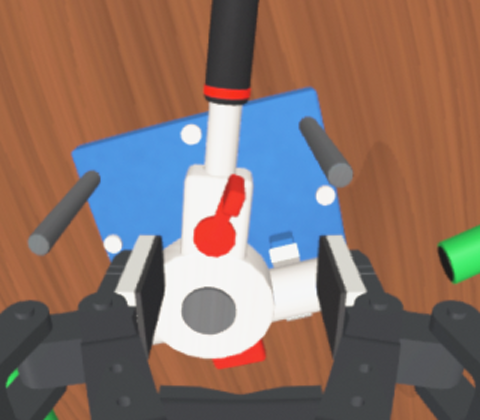

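```bash
python3 -c "
from h import *
go(.608,.145,.127,-.352)"
```

```text
5.4 [0.5881 0.0703 0.2331] [ 1.41   1.064 -1.403] F [-0.6  0.4 -0.9] w 0.05
delta [10.62 -0.16 -7.72] yaw 0.079
```

```bash
python3 -m pendant '[{"delta_pos":[0,-0.2,-4],"yaw":0.08},{"delta_pos":[0,-0.2,-7.7],"yaw":0.08},{"delta_pos":[0,-0.2,-7.7],"yaw":0.08},{"delta_pos":[4,-0.2,-7.7],"yaw":0.08},{"delta_pos":[4,-0.2,-7.7],"yaw":0.08}]' 5.0
python3 - <<'E'
from h import *
go(.608,.145,.127,-.352)
w,d=grab_frame("wrist");save("w4.png",w[60:380,120:440],1.2)
E
```

```text
clock: 5.82
eef_pos: [0.6012, 0.1451, 0.1836]
tool_rot: [1.455, 1.027, -1.474]
contact_force: [-2.4, -0.4, -2.5]
gripper_width: 0.0497
5.82 [0.6012 0.1451 0.1836] [ 1.455  1.027 -1.474] F [-2.4 -0.4 -2.5] w 0.0497
delta [ 5.65  0.7  -0.26] yaw 0.001
```

View pics/w4.png

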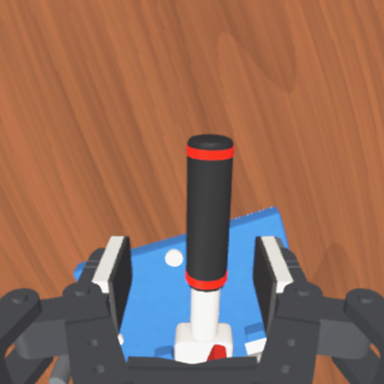

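```bash
python3 -m pendant '[{"delta_pos":[1,0.6,-0.2],"yaw":0},{"delta_pos":[4,0.6,-0.2],"yaw":0},{"delta_pos":[5.6,0.6,-0.2],"yaw":0},{"delta_pos":[5.6,0.6,-0.2],"yaw":0},{"delta_pos":[5.6,0.6,-0.2],"yaw":0}]' 5.0
python3 -m pendant '[{"delta_pos":[0,0,0],"yaw":0},{"delta_pos":[0,0,0],"yaw":0},{"delta_pos":[0,0,0],"yaw":0},{"delta_pos":[0,0,0],"yaw":0}]' 3.2
python3 -c "
from h import *
go(.608,.145,.127,-.352)"
```

```text
clock: 6.28
eef_pos: [0.6117, 0.1444, 0.135]
tool_rot: [1.464, 1.021, -1.466]
contact_force: [0.0, 0.6, 0.0]
gripper_width: 0.0503
clock: 6.62
eef_pos: [0.6126, 0.145, 0.137]
tool_rot: [1.466, 1.02, -1.462]
contact_force: [0.2, -0.0, 1.0]
gripper_width: 0.0321
6.62 [0.6126 0.145  0.137 ] [ 1.466  1.02  -1.462] F [ 0.2 -0.   1. ] w 0.0321
delta [ 1.   -0.43  0.16] yaw -0.001
```

```bash
python3 -m pendant '[{"delta_pos":[0.9,0,0],"yaw":0},{"delta_pos":[0.9,-1.5,0.1],"yaw":-0.1},{"delta_pos":[0.9,-3.0,0.3],"yaw":-0.2},{"delta_pos":[0.9,-4.4,0.7],"yaw":-0.3},{"delta_pos":[0.9,-5.8,1.2],"yaw":-0.4},{"delta_pos":[0.9,-7.2,1.8],"yaw":-0.5},{"delta_pos":[0.9,-8.5,2.6],"yaw":-0.6},{"delta_pos":[0.9,-9.7,3.5],"yaw":-0.7},{"delta_pos":[0.9,-10.8,4.5],"yaw":-0.8},{"delta_pos":[0.9,-11.8,5.7],"yaw":-0.9},{"delta_pos":[0.9,-12.6,6.9],"yaw":-1.0},{"delta_pos":[0.9,-12.6,6.9],"yaw":-1.0}]'
python3 - <<'E'
from h import *
s=st();r=s["eef_pos"][:2]-S;print("w",np.arctan2(r[1],r[0])-A0,"r",np.hypot(*r))
f,d=grab_frame("top");g,_=grab_frame("scene");w,_=grab_frame("wrist")
save("c5.png",np.hstack([f[150:270,180:330],g[150:270,240:390],cv2.resize(w,(160,120))]),1.7)
E
```

```text
clock: 7.62
eef_pos: [0.467, 0.1231, 0.1254]
tool_rot: [0.719, 1.45, -0.721]
contact_force: [0.3, 0.4, -0.4]
gripper_width: 0.0322
7.62 [0.467  0.1231 0.1254] [ 0.719  1.45  -0.721] F [ 0.3  0.4 -0.4] w 0.0322
w 0.6655878592298865 r 0.1494696045633776
```

View pics/c5.png

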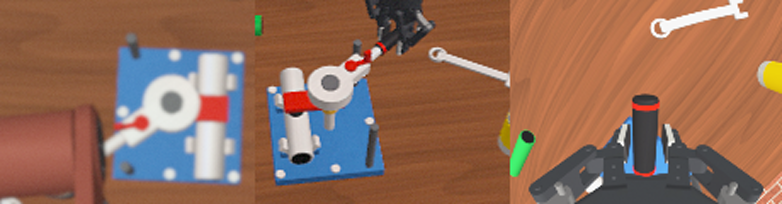

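```bash
python3 -m pendant '[{"delta_pos":[0,1.5,0.1],"yaw":0.1},{"delta_pos":[0,3.0,0.3],"yaw":0.2},{"delta_pos":[0,4.4,0.7],"yaw":0.3},{"delta_pos":[0,5.8,1.2],"yaw":0.4},{"delta_pos":[0,7.2,1.8],"yaw":0.5},{"delta_pos":[0,7.8,2.2],"yaw":0.55},{"delta_pos":[0,8.5,2.6],"yaw":0.6},{"delta_pos":[0,9.1,3.1],"yaw":0.65},{"delta_pos":[0,9.7,3.5],"yaw":0.7}]'
cat >> h.py <<'E'
def push():
    s=st();r=s["eef_pos"][:2]-S;th=np.arctan2(r[1],r[0]);f=s["contact_force"]
    print("w %.3f r %.3f push %.1f radial %.1f"%(th-A0,np.hypot(*r),-(f[0]*np.sin(th)-f[1]*np.cos(th)),f[0]*np.cos(th)+f[1]*np.sin(th)))
E
python3 -c "
from h import *
push()"
```

```text
clock: 8.52
eef_pos: [0.5666, 0.1537, 0.1249]
tool_rot: [1.245, 1.185, -1.257]
contact_force: [-5.1, -2.8, 0.5]
gripper_width: 0.0319
8.52 [0.5666 0.1537 0.1249] [ 1.245  1.185 -1.257] F [-5.1 -2.8  0.5] w 0.0319
w -0.042 r 0.151 push 4.9 radial -3.1
```

```bash
python3 -m pendant '[{"delta_pos":[0,0.75,0],"yaw":0.05},{"delta_pos":[0,1.5,0.1],"yaw":0.1},{"delta_pos":[0,2.25,0.2],"yaw":0.15},{"delta_pos":[0,3.0,0.3],"yaw":0.2},{"delta_pos":[0,3.7,0.5],"yaw":0.25},{"delta_pos":[0,4.4,0.7],"yaw":0.3}]'
python3 -c "
from h import *
push()"
python3 -m pendant '[{"delta_pos":[0,0.75,0],"yaw":0.05},{"delta_pos":[0,1.5,0.1],"yaw":0.1},{"delta_pos":[0,2.25,0.2],"yaw":0.15},{"delta_pos":[0,3.0,0.3],"yaw":0.2},{"delta_pos":[0,3.7,0.5],"yaw":0.25},{"delta_pos":[0,4.4,0.7],"yaw":0.3}]'
python3 -c "
from h import *
push()"
```

```text
clock: 9.02
eef_pos: [0.6086, 0.1448, 0.1246]
tool_rot: [1.459, 1.024, -1.476]
contact_force: [-9.1, -2.3, 3.8]
gripper_width: 0.0319
9.02 [0.6086 0.1448 0.1246] [ 1.459  1.024 -1.476] F [-9.1 -2.3  3.8] w 0.0319
w -0.328 r 0.151 push 7.8 radial -5.4
clock: 9.52
eef_pos: [0.6464, 0.1242, 0.1242]
tool_rot: [1.665, 0.83, -1.686]
contact_force: [-11.2, 1.0, 4.8]
gripper_width: 0.0319
9.52 [0.6464 0.1242 0.1242] [ 1.665  0.83  -1.686] F [-11.2   1.    4.8] w 0.0319
w -0.613 r 0.151 push 9.5 radial -5.9
```

```bash
python3 -m pendant '[{"delta_pos":[0,0.75,0],"yaw":0.05},{"delta_pos":[0,1.5,0.1],"yaw":0.1}]' >/dev/null
python3 -c "
from h import *
push()"
python3 -m pendant '[{"delta_pos":[0,-1.5,0.1],"yaw":-0.1},{"delta_pos":[0,-3.0,0.3],"yaw":-0.2},{"delta_pos":[0,-4.4,0.7],"yaw":-0.3},{"delta_pos":[0,-5.8,1.2],"yaw":-0.4},{"delta_pos":[0,-7.2,1.8],"yaw":-0.5},{"delta_pos":[0,-8.5,2.6],"yaw":-0.6},{"delta_pos":[0,-9.7,3.5],"yaw":-0.7},{"delta_pos":[0,-10.8,4.5],"yaw":-0.8},{"delta_pos":[0,-11.8,5.7],"yaw":-0.9},{"delta_pos":[0,-12.6,6.9],"yaw":-1.0},{"delta_pos":[0,-13.4,8.2],"yaw":-1.1},{"delta_pos":[0,-14.0,9.6],"yaw":-1.2}]' >/dev/null
python3 -c "
from h import *
push()"
```

```text
9.68 [0.6575 0.1149 0.1242] [ 1.732  0.759 -1.754] F [-10.3   4.1   4.3] w 0.0319
w -0.709 r 0.151 push 10.4 radial -3.9
10.68 [0.4951 0.1401 0.1267] [ 0.874  1.388 -0.869] F [1.4 2.3 0.3] w 0.0319
w 0.446 r 0.150 push -2.3 radial 1.5
```

```bash
python3 -m pendant '[{"delta_pos":[0,0.75,0],"yaw":0.05},{"delta_pos":[0,1.5,0.1],"yaw":0.1},{"delta_pos":[0,2.25,0.2],"yaw":0.15},{"delta_pos":[0,3.0,0.3],"yaw":0.2},{"delta_pos":[0,3.7,0.5],"yaw":0.25},{"delta_pos":[0,4.4,0.7],"yaw":0.3},{"delta_pos":[0,5.1,0.9],"yaw":0.35},{"delta_pos":[0,5.8,1.2],"yaw":0.4}]' >/dev/null
python3 -c "
from h import *
push()"
python3 -m pendant '[{"delta_pos":[0,0.75,0],"yaw":0.05},{"delta_pos":[0,1.5,0.1],"yaw":0.1},{"delta_pos":[0,2.25,0.2],"yaw":0.15},{"delta_pos":[0,3.0,0.3],"yaw":0.2}]' >/dev/null
python3 -c "
from h import *
push()"
```

```text
11.35 [0.5488 0.1528 0.1252] [ 1.17   1.235 -1.185] F [-9.6 -3.4  5.2] w 0.0319
w 0.076 r 0.150 push 9.7 radial -2.9
11.68 [0.577  0.1513 0.1248] [ 1.314  1.139 -1.336] F [-11.9  -3.3   6.3] w 0.0319
w -0.113 r 0.150 push 11.3 radial -5.0
```

```bash
python3 -m pendant '[{"delta_pos":[0,0.75,0],"yaw":0.05},{"delta_pos":[0,1.5,0.1],"yaw":0.1},{"delta_pos":[0,2.25,0.2],"yaw":0.15},{"delta_pos":[0,3.0,0.3],"yaw":0.2}]' >/dev/null
python3 -c "
from h import *
push()"
python3 -m pendant '[{"delta_pos":[0,0.75,0],"yaw":0.05},{"delta_pos":[0,1.5,0.1],"yaw":0.1}]' >/dev/null
python3 -c "
from h import *
push()"
```

```text
12.02 [0.6052 0.1443 0.1245] [ 1.455  1.028 -1.482] F [-14.2  -0.    5.5] w 0.032
w -0.307 r 0.150 push 13.4 radial -4.7
12.18 [0.6185 0.1389 0.1243] [ 1.525  0.968 -1.553] F [-15.4   2.1   8.4] w 0.0322
w -0.403 r 0.150 push 14.9 radial -4.5
```

```bash
python3 -m pendant '[{"delta_pos":[0,-0.5,0],"yaw":0},{"delta_pos":[0,-0.6,0],"yaw":0},{"delta_pos":[0,-0.6,0],"yaw":0},{"delta_pos":[0,-0.6,0],"yaw":0}]' 5.5
python3 -m pendant '[{"delta_pos":[-2,0,0],"yaw":0},{"delta_pos":[-5,0,0],"yaw":0},{"delta_pos":[-9,0,0],"yaw":0},{"delta_pos":[-12,0,0],"yaw":0},{"delta_pos":[-12,0,-4],"yaw":0},{"delta_pos":[-12,0,-4],"yaw":0},{"delta_pos":[-12,0,-4],"yaw":0},{"delta_pos":[-12,0,-4],"yaw":0}]'
python3 - <<'E'
from h import *
w,_=grab_frame("wrist");g,dg=grab_frame("scene")
save("w6.png",np.hstack([w[60:420,100:460],cv2.resize(g[150:270,240:360],(360,360))]))
C=cloud("scene",dg);hsv=cv2.cvtColor(g,cv2.COLOR_RGB2HSV);z=C[...,2]
near=np.hypot(C[...,0]-.57,C[...,1]-.05)<.22
P=C[near&(hsv[...,1]<60)&(z>.06)&(z<.085)&(C[...,1]<-.02)];print("tube",len(P),P.mean(0),P.min(0),P.max(0))
E
```

```text
clock: 12.52
eef_pos: [0.6148, 0.1407, 0.1228]
tool_rot: [1.526, 0.965, -1.546]
contact_force: [-7.5, 0.0, -0.9]
gripper_width: 0.0548
clock: 13.18
eef_pos: [0.6363, 0.1768, 0.245]
tool_rot: [1.533, 0.96, -1.536]
contact_force: [-0.4, -0.8, -0.7]
gripper_width: 0.0548
tube 517 [ 0.56075548 -0.05052597  0.07028031] [ 0.46247885 -0.07096448  0.06004773] [ 0.63486362 -0.02936533  0.08182471]
```

View pics/w6.png

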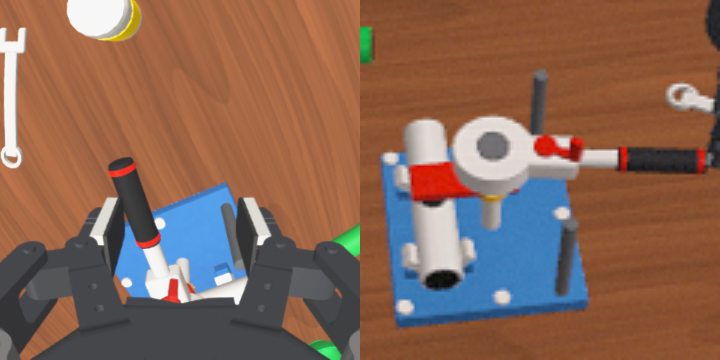

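```bash
python3 -m pendant '[{"delta_pos":[-3,6,3],"yaw":0},{"delta_pos":[-3,6,3],"yaw":0},{"delta_pos":[-3,6,3],"yaw":0},{"delta_pos":[-3,6,3],"yaw":0},{"delta_pos":[-3,6,3],"yaw":0}]' >/dev/null
python3 - <<'E'
from h import *
st()
w,_=grab_frame("wrist");g,dg=grab_frame("scene");f,df=grab_frame("top")
save("w7.png",np.hstack([cv2.resize(w[100:420,0:320],(360,360)),cv2.resize(f[165:245,215:295],(360,360),interpolation=cv2.INTER_CUBIC)]))
for n,im,d in(("top",f,df),("scene",g,dg)):
  C=cloud(n,d);h=cv2.cvtColor(im,cv2.COLOR_RGB2HSV);z=C[...,2]
  near=np.hypot(C[...,0]-.57,C[...,1]-.05)<.22
  B=C[near&(h[...,2]<80)&(z>.1)&(z<.15)&(C[...,1]>.1)&(C[...,1]<.19)]
  if len(B):
    b=B.mean(0)[:2]-S;print(n,"grip",len(B),b,"w",np.arctan2(b[1],b[0])-A0,np.hypot(*b))
  red=((h[...,0]<8)|(h[...,0]>172))&(h[...,1]>120)&near&(C[...,1]>.02)&(C[...,1]<.1)
  T=C[red&(z>.155)];print(n,"tab",len(T),T.mean(0) if len(T) else "")
E
```

```text
13.7 [0.6766 0.1228 0.2753] [ 1.534  0.96  -1.537] F [0.1 0.9 0.5] w 0.0552
top tab 12274 [0.48424805 0.07540091 0.64223966]
scene grip 96 [0.02802358 0.13416643] w -0.1781150599800816 0.13706185542137225
scene tab 3615 [0.61860442 0.0751351  0.5841673 ]
```

View pics/w7.png

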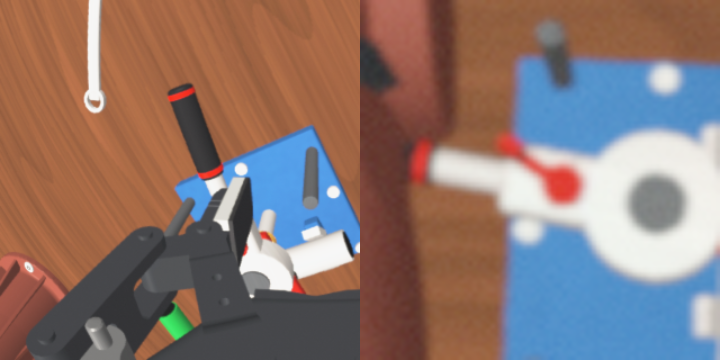

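```bash
python3 -c "
from h import *
st();print(sign_off())"
```

```text
13.85 [0.6762 0.124  0.275 ] [ 1.533  0.962 -1.536] F [-0.3  0.1  0.2] w 0.0551
the job is handed in; nothing more can be done
None
```

I flipped the lever to tighten and tightened the clamp in two clockwise strokes. I then let go and handed the job in at 13.9 s.

**Grip force:** the push at the grip while turning rose from about 5 N to 10.4 N in the first stroke. In the second it went from 9.7 N to 14.9 N, where I stopped. I did not measure the pad force directly. The second stroke picked up close to where the first ended, so the screw held its position between strokes.

**Last checks:**
- **Lever:** the picture showed it still at tighten.
- **Tube:** it was within about 1 mm of its starting position.
- **Robot:** the gripper was clear, about 0.26 m above the bench, with wrist force near zero.
- **Other objects:** I steered clear of the jar, bowl, spanner and bottle, but did not re-measure them.

**One disagreement:** after I let go, the handle sat at about -0.18 rad, though the tool had stopped at about -0.40 rad. I think it swung back freely, which should not turn the screw. Even if the screw had turned back by that 0.2 rad, the push would still be about 13 N, inside the 11 to 21 N window. I did not make another stroke to confirm this.

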